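# Fish the lipstick out from under the dresser rack

### The arm

A 6-joint arm with a two-finger parallel gripper is mounted at the origin on the work surface. World frame = base frame: x ahead of the robot, y to its left, z up, the work surface at z = 0. Lengths are in m, angles in rad, forces in N, time in s.
With the tool pointing down it reaches from about 0.35 to 1 m from the base axis. Payload 7.1 kg.
Tool frame: the origin (TCP) lies midway between the tips of the shut fingers; the grasp point (between the pads) lies 19 mm behind it; z points along the fingers, y is the line along which they close (so a half turn about z gives the same grasp; the last joint's range is limited). The gripper opens to 85 mm and grips with 20 to 120 N. Pads are 22 mm wide; open, the fingers measure 114 mm over their backs; the gripper's body (76 mm by 85 mm) begins 54 mm behind the grasp point. The pads swing forward as they close: fully open they stand 13 mm farther back than shut.
Start: joints at [-1.235, 0.423, 1.63, -0, 1.089, -0.019], TCP at [0.217, -0.586, 0.231] pointing down, gripper open.
Joint ranges: [-3, 3], [-0.9, 2.11], [0.09, 2.58], [-1.31, 4.45], [0.11, 2.69], [-2.54, 2.54]. Speed limits (rad/s): [2.39, 2.39, 3.01, 3.14, 3.14, 3.14].

### API

Orientations are given as a unit quaternion [x, y, z, w].
In Python, from cell import ctrl, snapshot, trace, spot_point gives the robot as it stands. The module is installed in compiled form; this text tells all that it offers.
- The arm moves only by the tool move_arm, never from a script. Its arguments are lists of equal length, an entry for each row: "claw": the closure in counts, from 0 (fully open) to 255 (shut); "translation": the shift along the tool's x, y, z in m, a list of three; "dr": the turn, a rotation vector about the tool's x, y, z in rad, a list of three. In form: {"claw": [claw, ...], "translation": [[x, y, z], ...], "dr": [[ax, ay, az], ...]}. A call has 1 to 8 rows; each row shifts and turns the commanded pose from where the row before left it, along the tool's axes as they then stand; what a row does not reach is not made up. A row lasts 1/10 s, in which the tool goes at most 50 mm and 8.59 degrees, less where a joint would pass 70% of its speed; a pose out of reach is approached as far as the arm can. A call is refused whole if a number of a shift passes 0.05 or a number of a turn 0.15, either way. A call with a gripper value outside its range is refused whole. The fingers move at their own pace and stop on an object; "newtons" is the grip in N (left out, the last holds). Time passes only in rows, so rows that do not move let the fingers close. It gives the time, the measured TCP pose, the force, the opening and the grip force at its end, in the units of the state.
- ctrl.read_state(): the state, without advancing time (a new reading comes with each control period).
- snapshot(name): name is "side" or "top" or "wrist"; returns a dict with "image" (384x512x3 uint8, red, green, blue), "depth" (384x512 float32, m along the optical axis (not along the pixel's ray), 0 where there is no reading), "fx", "fy", "cx", "cy" (pixels), "rvec" (rotation vector, rad) and "tvec" (3), from world to camera coordinates, as OpenCV has them. Camera axes: x right, y down, z forward; pixel columns grow to the right and rows downward; lengths in m; the calibration is good to about 2 mm. The wrist camera is an equidistant fisheye: a pixel r from the principal point sees the ray r / f radians off the axis. A picture is of the moment at which its call begins.
- ctrl.sign_off(): hands the job in; it is judged then, once.
Trained networks look in a picture, given as the dict that the camera call returned (one of the last four; its "shot" number tells which), for a name from the list of things; names that differ only in an ending like _2 or _b are one class to them, and where a whole thing is asked for, a point or a joint stands for the part that bears it (a point fixed in the world has none). Each returns a list of dicts, best first, with "p" (0 to 1); they miss things now and then, are a little off and sometimes report something else, mostly with a low value. They report only what shows in the picture. A call takes as long as a camera call. They do not tell look-alikes from the thing itself.
- trace(query, picture): "region" (384x512 bool, what is visible of it).
- spot_point(query, picture): "location" ([x, y, z] in m, in the coordinates of the camera as it stood for that picture, good to about 4 mm: a listed point, or the origin of a listed thing).
The state is a dict: "time_s": time; "joint_pos": joint angles; "dq": joint speeds; "tau": joint torques, N m; "tool_pos": TCP position; "tcp_rot": TCP orientation; "ft_force": force on the tool from outside, world axes, zero at the start; "wrist_torque": the same for the moment, N m; "width": opening from 0.0 (shut) to 1.0 (fully open); "grip_force": force on a finger pad.
Only numpy, scipy, OpenCV 4.12 (cv2) and the standard library are available. Lean on these libraries where they do the work, as an engineer would, in place of code of your own. Each camera call takes 0.05 s, during which the arm holds its last target. There are 200 camera calls.

### The job

The square chrome lipstick has slipped into the low gap under the white wire rack. With the hooked rod, and without your fingers touching the lipstick while it is in the gap, draw it right out onto the open dresser top. Then put the rod back down flat on the open dresser top, clear of the rack and tray, and lay the lipstick flat on the floor of the blue-green tray without dropping it; leave the other things on the dresser where they are.

Things in the scene. Friction and masses are not known exactly. Their poses are not given: they have to be found in the camera images.
- rack: Fixed white rack, mm: 212 wide, 63 high. Origin: middle of its open side, at dresser-top level; x points into the gap (way out is -x, roughly world -y), y across, z up. Gap: y -100 to 100, x 0 to 200, 56 clear height, closed at sides and back, roofed by 5 thick wires along y, 28 apart; the lipstick shows between them. Fixed on the roof at x 150-190: a bottle (y 40-90, to 148 high) and a low compact.
- hook_grip (a point): Centre of the wood handle (70 x 22 x 34 high) of the loose rod, 70 g, lying flat; 17 above its underside. x: along the rod to its hooked end, y: the side the end is bent to, z up. A 7 mm thick aluminium rod runs from the handle along x, its centreline 9 below this point, then bends square to +y: this foot has its near face at x 180, far face at x 187, and ends at y 48.
- hook_foot (a point): Middle of the bent foot of the rod, at x 183.5, y 22.5, z -9 from hook_grip, same axes.
- lipstick_center (a point): Centre of the loose square chrome lipstick tube, 70 long (x) and 20 x 20 across, 35 g, a red band round its middle; lies flat in the gap at the start, its length within 0.35 rad of the rack's x axis.
- tray: Fixed blue-green open tray, 130 (x) by 180 (y), 18 high, walls and floor 4 thick. Origin: middle of its underside on the dresser top; inner floor 4 above it.
- pot: Loose empty terracotta pot, 80 across, 75 high, origin under its centre. Bystander, not to be moved.
- ringcone: Loose glass ring cone, 68 across the foot, 90 high, origin under its centre. Bystander, not to be moved.
- comb: Loose dark wooden comb lying flat, 150 x 40 x 6, origin under its centre. Bystander, not to be moved.
- lotion: Loose white lotion bottle with orange cap, 48 across, 130 high, origin under its centre. Bystander, not to be moved.
Things that resemble listed ones, but are neither listed nor needed, are in the scene too. What is shaped like the part that bears lipstick_center but purple is not meant.

How it is judged:
By the outcome, as a careful person would: the job done as asked, in the order asked, and still so for the second after the job is handed in, with the robot touching nothing.
It also fails if it takes over 56 s, if anything falls off the work surface, if the arm or the gripper's body presses on something with over 40 N, if the wrist force passes 120 N, or if a joint passes its speed limit or range.

## Working session

There is one attempt and no reset: what is moved stays moved. The work goes in short steps, Python scripts to look and compute and a tool call to move; the robot and the scene stay as the last step left them, time stands still between calls to the robot, and variables do not carry over. Pictures are saved under pics/ and viewed, at most 10 in all, crops included, and the job is handed in when it is done.

Besides the shell and the picture viewer there is one more tool, called after "Request:" by a JSON object that holds its "method" and its "body", one argument or row to a line. move_arm: Moves the arm, as the interface text tells. Its arguments: {"type":"object","properties":{"claw":{"type":"array"},"translation":{"type":"array"},"dr":{"type":"array"},"newtons":{"type":"number"}},"required":["claw","translation","dr"]}

```bash
mkdir -p pics
cat > h.py <<'E'
import numpy as np, cv2
from scipy.spatial.transform import Rotation as R
from cell import ctrl, snapshot, trace, spot_point
def c2w(p,s):
    M=cv2.Rodrigues(np.array(s["rvec"],float))[0]
    return M.T@(np.array(p)-np.array(s["tvec"]).ravel())
def w2p(P,s):
    return cv2.projectPoints(np.array(P,float).reshape(-1,3),np.array(s["rvec"],float),np.array(s["tvec"],float),np.array([[s["fx"],0,s["cx"]],[0,s["fy"],s["cy"]],[0,0,1.]]),None)[0].reshape(-1,2)
def cloud(s):
    v,u=np.mgrid[:384,:512]; d=s["depth"]
    P=np.stack([(u-s["cx"])/s["fx"]*d,(v-s["cy"])/s["fy"]*d,d],-1)
    M=cv2.Rodrigues(np.array(s["rvec"],float))[0]
    return (P-np.array(s["tvec"]).ravel())@M
def save(n,im): cv2.imwrite("pics/"+n,im[...,::-1])
E
python3 - <<'E'
from h import *
np.set_printoptions(precision=4,suppress=True)
ims=[]
for c in ["top","side"]:
    s=snapshot(c); save(c+"0.png",s["image"]); ims.append(s["image"])
    print(c,s["fx"],s["cx"],s["cy"],c2w([0,0,0],s))
    for q in ["rack","hook_grip","hook_foot","lipstick_center","tray","pot","ringcone","comb","lotion"]:
        for r in spot_point(q,s)[:3]: print(q,round(r["p"],2),c2w(r["location"],s), w2p(c2w(r["location"],s),s)[0].round())
print(ctrl.read_state())
E
```

```text
top 461.5657259407759 258.335767779285 191.06192215081307 [0.3756 0.0759 1.314 ]
rack 0.93 [ 0.5607  0.2161 -0.0024] [216. 177.]
hook_grip 0.85 [ 0.4255 -0.1167  0.0145] [333. 224.]
hook_foot 0.93 [0.4306 0.0684 0.0043] [267. 222.]
lipstick_center 0.74 [0.7417 0.2505 0.0111] [205. 114.]
lipstick_center 0.44 [0.3735 0.43   0.0103] [139. 241.]
tray 0.65 [ 0.5726 -0.2713 -0.0015] [386. 173.]
pot 0.86 [ 0.7844  0.0769 -0.0042] [265. 101.]
ringcone 0.56 [ 0.7864 -0.1019 -0.0017] [326. 101.]
comb 0.56 [0.2902 0.2968 0.0013] [186. 271.]
lotion 0.87 [ 0.5937  0.5007 -0.0006] [118. 165.]
side 372.5239319589729 253.79317601377264 188.29011130332367 [0.0578 0.6459 0.5933]
rack 0.88 [0.5652 0.2195 0.0055] [207. 220.]
hook_foot 0.64 [0.4358 0.0652 0.0095] [290. 208.]
lipstick_center 0.78 [0.3706 0.432  0.01  ] [198. 330.]
lipstick_center 0.69 [0.5378 0.2716 0.0111] [198. 235.]
lipstick_center 0.56 [0.7419 0.2506 0.008 ] [149. 196.]
tray 0.6 [ 0.5768 -0.2729 -0.0003] [315. 139.]
pot 0.63 [0.7821 0.0719 0.0005] [191. 163.]
pot 0.2 [0.5403 0.2714 0.0102] [198. 235.]
ringcone 0.78 [ 0.7863 -0.0976  0.0011] [229. 139.]
comb 0.8 [0.2931 0.297  0.001 ] [280. 305.]
comb 0.22 [0.5372 0.2713 0.011 ] [199. 235.]
lotion 0.93 [ 0.5938  0.502  -0.0017] [ 92. 292.]
{'time_s': 1.0, 'joint_pos': array([-1.235 ,  0.4231,  1.6299,  0.    ,  1.0886, -0.019 ]), 'dq': array([ 0.001 , -0.0005, -0.001 ,  0.0004,  0.0002,  0.0007]), 'tau': array([  0.0021, -55.7339, -28.2147,   0.0001,   0.0008,  -0.    ]), 'tool_pos': array([ 0.2171, -0.586 ,  0.2313]), 'tcp_rot': array([ 0.9843,  0.1765, -0.    , -0.    ]), 'ft_force': array([0.1997, 0.5623, 1.5142]), 'wrist_torque': array([ 0.069 , -0.0064, -0.0016]), 'grip_force': 0.0, 'width': 0.996975456763816}
```

```bash
python3 -c "
import cv2
a=cv2.imread('pics/top0.png');cv2.imwrite('pics/top0b.png',cv2.resize(a[60:330,70:450],(800,568)))
b=cv2.imread('pics/side0.png');cv2.imwrite('pics/side0b.png',cv2.resize(b,(800,600)))"
```

```text
(no output)
```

View pics/top0b.png

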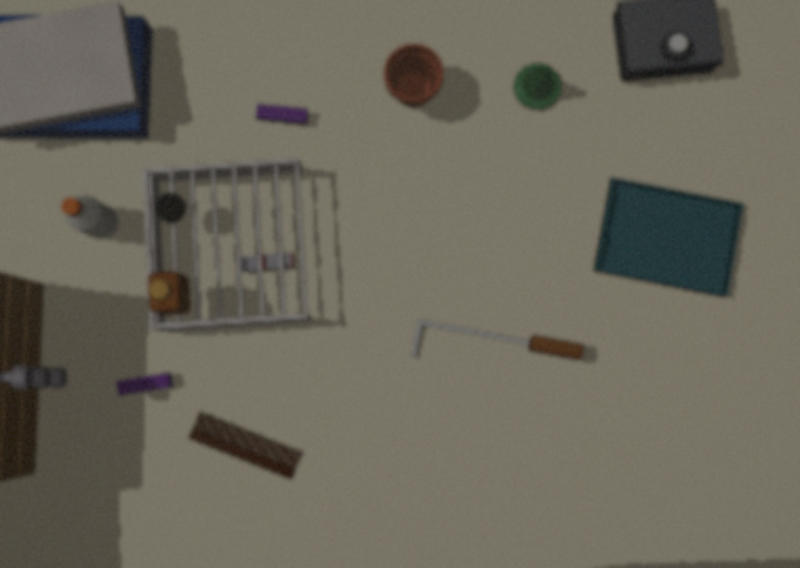

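View pics/side0b.png

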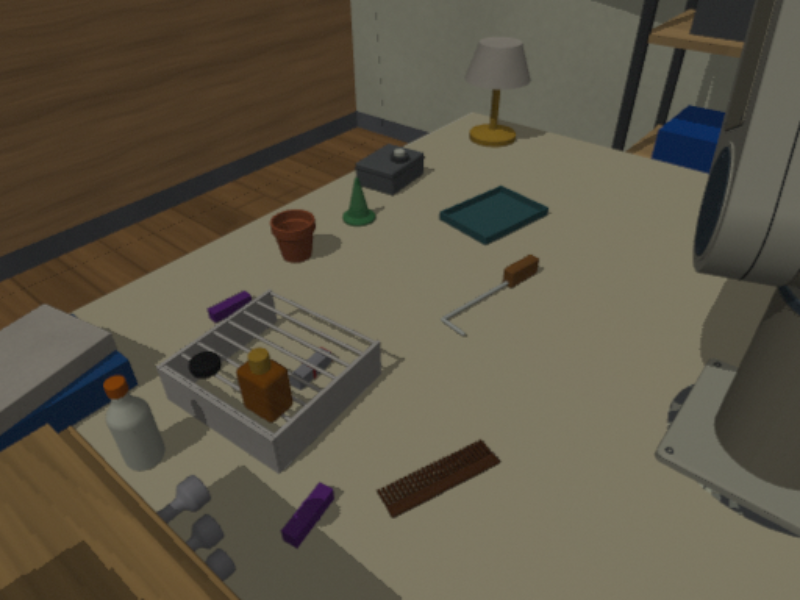

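The top view shows the rack with its open side facing right (-y). The chrome lipstick is at crop px (267,262), and the rod has its handle at (558,347) with its foot bent down (-x) at (420,340). The tray is at (670,238), and the two purple tubes are decoys. The side view agrees, with the lipstick under the wires at (312,365).

Run:
```python
from h import *
np.set_printoptions(precision=4,suppress=True)
def plane(mask,s,z):
    v,u=np.nonzero(mask); M=cv2.Rodrigues(np.array(s["rvec"],float))[0]
    d=np.stack([(u-s["cx"])/s["fx"],(v-s["cy"])/s["fy"],np.ones(len(u))],-1)@M
    C=c2w([0,0,0],s); return (C+d*((z-C[2])/d[:,2])[:,None])[:,:2]
for c in ["top","side"]:
    s=snapshot(c); W=cloud(s)
    for q,z in [("rack",.063),("hook_grip",.034),("tray",.018),("lipstick_center",.02)]:
        for r in trace(q,s)[:4]:
            m=r["region"]; P=plane(m,s,z); rc=cv2.minAreaRect((P*1000).astype(np.float32))
            dz=W[m][:,2]; 
            print(c,q,round(r["p"],2),m.sum(),[np.round(x,1) for x in rc],"z pct",np.percentile(dz,[5,50,95]), "mean",P.mean(0))
            if q=="hook_grip":
                hi=W[m&(W[...,2]>.022)];print("  handle",hi.mean(0),len(hi)); 
                lo=W[m&(W[...,2]<.02)]
                for X in (hi,): 
                    rr=cv2.minAreaRect((X[:,:2]*1000).astype(np.float32));print(rr)
            if q=="lipstick_center":
                X=W[m&(W[...,2]<.035)&(W[...,2]>.006)]; 
                if len(X)>8: print("   ",X.mean(0),cv2.minAreaRect((X[:,:2]*1000).astype(np.float32)))
            if q=="rack":
                X=W[m&(W[...,2]>.055)&(W[...,2]<.07)]; rr=cv2.minAreaRect((X[:,:2]*1000).astype(np.float32)); print("  ",rr)
                print(cv2.boxPoints(rr))
```

```text
top rack 0.59 2511 [array([552.1, 316.4]), array([216.1, 209.1]), np.float64(4.3)] z pct [0.0095 0.0606 0.1262] mean [0.5548 0.3401]
   ((554.428466796875, 318.73504638671875), (212.7620849609375, 206.33584594726562), 4.4630351066589355)
[[440.3419 413.312 ]
 [456.3981 207.6018]
 [668.515  224.1581]
 [652.4589 429.8683]]
top hook_grip 0.82 368 [array([431.6, -40.7]), array([223.6,  44.8]), np.float64(88.2)] z pct [0.0063 0.0276 0.0363] mean [ 0.4295 -0.0599]
  handle [ 0.4206 -0.1148  0.0523] 194
((410.2154541015625, -36.76092529296875), (37.92146301269531, 232.6160888671875), 7.821915626525879)
top tray 0.59 2991 [array([ 572.2, -270.9]), array([183.3, 134.1]), np.float64(78.9)] z pct [-0.0011  0.0036  0.0174] mean [ 0.5714 -0.2711]
top lipstick_center 0.77 188 [array([738.1, 252. ]), array([70.6, 23.9]), np.float64(85.8)] z pct [0.007  0.0185 0.0226] mean [0.738  0.2535]
    [0.7389 0.2539 0.0179] ((740.1353759765625, 253.1138153076172), (69.71727752685547, 21.39081382751465), 83.44032287597656)
top lipstick_center 0.7 183 [array([369.6, 427.4]), array([21.4, 71.2]), np.float64(7.5
[... 1986 characters left out ...]
 0.0226] mean [0.7322 0.2642]
    [0.7384 0.2593 0.0168] ((741.6266479492188, 256.4823303222656), (70.06966400146484, 22.843324661254883), 85.40206146240234)
side lipstick_center 0.79 635 [array([367.2, 435.5]), array([27.9, 77.8]), np.float64(10.0)] z pct [0.0042 0.0201 0.0222] mean [0.3669 0.4371]
    [0.3687 0.4354 0.0184] ((371.3484802246094, 431.9928894042969), (21.013303756713867, 70.93904876708984), 9.801758766174316)
side lipstick_center 0.63 306 [array([530.4, 284.3]), array([34. , 71.2]), np.float64(8.3)] z pct [0.0035 0.0196 0.0614] mean [0.5294 0.2843]
    [0.5329 0.2783 0.0171] ((535.9867553710938, 275.45196533203125), (20.892480850219727, 64.91194152832031), 7.0891032218933105)
```

```bash
cat >> h.py <<'E'
def plan(wps, claw=0, tilt=True):
    """wps: list of (x,y,z,yaw,nrows); prints rounded tool-frame rows from the measured pose"""
    st=ctrl.read_state(); p=np.array(st["tool_pos"]); r=R.from_quat(st["tcp_rot"])
    T=[];D=[]
    for x,y,z,yaw,n in wps:
        goal=np.array([x,y,z]); gr=R.from_euler("z",yaw)*R.from_euler("x",np.pi)
        for k in range(n):
            t=(r.inv().apply((goal-p)/(n-k))).round(3)
            d=((r.inv()*gr).as_rotvec()/(n-k)).round(3)
            p=p+r.apply(t); r=r*R.from_rotvec(d); T.append(t.tolist()); D.append(d.tolist())
    for i in range(0,len(T),8):
        print('{"claw":',[claw]*len(T[i:i+8]),',"translation":',T[i:i+8],',"dr":',D[i:i+8],"}")
    print("start",st["tool_pos"].round(4),"w",st["width"],"end",p.round(4),"yaw",np.arctan2(*r.as_matrix()[[1,0],0]).round(3), "maxT",np.abs(T).max(),"maxD",np.abs(D).max())
E
python3 -c "
from h import *
plan([(.426,-.117,.2,1.405,16)])"
```

```text
{"claw": [0, 0, 0, 0, 0, 0, 0, 0] ,"translation": [[0.022, -0.023, 0.002], [0.024, -0.021, 0.002], [0.025, -0.02, 0.002], [0.027, -0.018, 0.002], [0.028, -0.016, 0.002], [0.029, -0.014, 0.002], [0.029, -0.013, 0.002], [0.03, -0.011, 0.002]] ,"dr": [[-0.0, -0.0, -0.066], [-0.0, -0.0, -0.066], [-0.0, -0.0, -0.066], [-0.0, -0.0, -0.066], [-0.0, -0.0, -0.066], [-0.0, -0.0, -0.065], [-0.0, -0.0, -0.066], [-0.0, -0.0, -0.065]] }
{"claw": [0, 0, 0, 0, 0, 0, 0, 0] ,"translation": [[0.031, -0.009, 0.002], [0.031, -0.006, 0.002], [0.032, -0.005, 0.002], [0.032, -0.002, 0.002], [0.032, -0.0, 0.002], [0.032, 0.002, 0.002], [0.032, 0.004, 0.002], [0.032, 0.006, 0.001]] ,"dr": [[-0.0, -0.0, -0.066], [-0.0, -0.0, -0.065], [-0.0, -0.0, -0.066], [-0.0, -0.0, -0.065], [-0.0, -0.0, -0.066], [-0.0, -0.0, -0.065], [-0.0, -0.0, -0.066], [-0.0, -0.0, -0.065]] }
start [ 0.2171 -0.586   0.2313] w 0.996473275296589 end [ 0.4264 -0.1171  0.2003] yaw 1.405 maxT 0.032 maxD 0.066
```

Request:
{"method": "move_arm", "body": {
  "claw": [0,0,0,0,0,0,0,0],
  "translation": [
    [0.022,-0.023,0.002],
    [0.024,-0.021,0.002],
    [0.025,-0.02,0.002],
    [0.027,-0.018,0.002],
    [0.028,-0.016,0.002],
    [0.029,-0.014,0.002],
    [0.029,-0.013,0.002],
    [0.03,-0.011,0.002]
  ],
  "dr": [
    [0,0,-0.066],
    [0,0,-0.066],
    [0,0,-0.066],
    [0,0,-0.066],
    [0,0,-0.066],
    [0,0,-0.065],
    [0,0,-0.066],
    [0,0,-0.065]
  ]
}}

```text
time_s: 2.3
tool_pos: [0.3218, -0.3508, 0.2154]
tcp_rot: [0.904, 0.427, 0.0, 0.0]
ft_force: [-0.0, -0.0, 0.6]
width: 0.999
grip_force: 0.0
```

Request:
{"method": "move_arm", "body": {
  "claw": [0,0,0,0,0,0,0,0,0],
  "translation": [
    [0.031,-0.009,0.002],
    [0.031,-0.006,0.002],
    [0.032,-0.005,0.002],
    [0.032,-0.002,0.002],
    [0.032,0,0.002],
    [0.032,0.002,0.002],
    [0.032,0.004,0.002],
    [0.032,0.006,0.001]
  ],
  "dr": [
    [0,0,-0.066],
    [0,0,-0.065],
    [0,0,-0.066],
    [0,0,-0.065],
    [0,0,-0.066],
    [0,0,-0.065],
    [0,0,-0.066],
    [0,0,-0.065]
  ]
}}

```text
schema error: expected 9 entries
```

Request:
{"method": "move_arm", "body": {
  "claw": [0,0,0,0,0,0,0,0],
  "translation": [
    [0.031,-0.009,0.002],
    [0.031,-0.006,0.002],
    [0.032,-0.005,0.002],
    [0.032,-0.002,0.002],
    [0.032,0,0.002],
    [0.032,0.002,0.002],
    [0.032,0.004,0.002],
    [0.032,0.006,0.001]
  ],
  "dr": [
    [0,0,-0.066],
    [0,0,-0.065],
    [0,0,-0.066],
    [0,0,-0.065],
    [0,0,-0.066],
    [0,0,-0.065],
    [0,0,-0.066],
    [0,0,-0.065]
  ]
}}

```text
time_s: 3.1
tool_pos: [0.4269, -0.1159, 0.2004]
tcp_rot: [0.762, 0.647, 0.0, 0.0]
ft_force: [0.3, -0.4, 0.2]
width: 1.001
grip_force: 0.0
```

```bash
cat >> h.py <<'E'
def fplane(mask,s,z):
    """wrist fisheye mask pixels -> world xy on plane z"""
    v,u=np.nonzero(mask); a=(u-s["cx"])/s["fx"]; b=(v-s["cy"])/s["fy"]; th=np.hypot(a,b)+1e-9
    d=np.stack([a/th*np.sin(th),b/th*np.sin(th),np.cos(th)],-1)@cv2.Rodrigues(np.array(s["rvec"],float))[0]
    C=c2w([0,0,0],s); return (C+d*((z-C[2])/d[:,2])[:,None])[:,:2]
E
python3 - <<'E'
from h import *
np.set_printoptions(precision=4,suppress=True)
s=snapshot("wrist"); save("w1.png",s["image"]); print(c2w([0,0,0],s),s["fx"],s["cx"])
print(ctrl.read_state()["tool_pos"])
for q in ["hook_grip","hook_foot","lipstick_center"]:
    for r in spot_point(q,s)[:3]: print(q,round(r["p"],2),c2w(r["location"],s))
hsv=cv2.cvtColor(s["image"],cv2.COLOR_RGB2HSV)
for r in trace("hook_grip",s)[:1]:
    m=r["region"]; sat=m&(hsv[...,1]>110); 
    for z in (.034,):
        P=fplane(sat,s,z); print(r["p"],sat.sum(),cv2.minAreaRect((P*1000).astype(np.float32)),P.mean(0))
    P=fplane(m&~(hsv[...,1]>110),s,.008); print(cv2.minAreaRect((P*1000).astype(np.float32)))
E
```

```text
[ 0.4392 -0.0415  0.3426] 297.3186396354542 259.1495182713522
[ 0.4283 -0.1131  0.2004]
hook_grip 0.57 [ 0.4235 -0.113   0.0211]
hook_foot 0.79 [0.4373 0.0672 0.0079]
0.75 1165 ((427.0802001953125, -113.6072769165039), (68.25037384033203, 20.02519989013672), 80.11750793457031) [ 0.427  -0.1124]
((424.4184875488281, -43.02311706542969), (231.19471740722656, 49.055633544921875), 82.74925994873047)
```

View pics/w1.png

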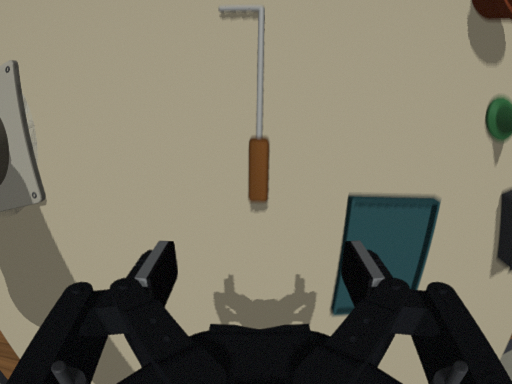

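The picture shows the handle at (259,170), with the rod running up to its foot at (240,10), left being -x. The handle measures 68 x 20 mm, which matches the text. I'll go down and grip it.

```bash
python3 -c "
from h import *
plan([(.4265,-.115,.05,1.392,4),(.4265,-.115,.006,1.392,3)])"
```

```text
{"claw": [0, 0, 0, 0, 0, 0, 0] ,"translation": [[0.001, -0.0, 0.038], [0.0, -0.0, 0.037], [0.001, -0.0, 0.038], [0.0, -0.0, 0.037], [0.0, -0.0, 0.015], [0.0, -0.0, 0.015], [0.0, -0.0, 0.014]] ,"dr": [[0.0, 0.0, 0.003], [0.0, 0.0, 0.003], [0.0, 0.0, 0.003], [0.0, 0.0, 0.004], [0.0, 0.0, -0.0], [0.0, 0.0, -0.0], [0.0, 0.0, -0.0]] }
start [ 0.4263 -0.1172  0.2004] w 0.9981927349969187 end [ 0.4267 -0.1153  0.0064] yaw 1.392 maxT 0.038 maxD 0.004
```

Request:
{"method": "move_arm", "body": {
  "claw": [0,0,0,0,0,0,0,0],
  "translation": [
    [0.001,0,0.038],
    [0,0,0.037],
    [0.001,0,0.038],
    [0,0,0.037],
    [0,0,0.015],
    [0,0,0.015],
    [0,0,0.014],
    [0,0,0]
  ],
  "dr": [
    [0,0,0.003],
    [0,0,0.003],
    [0,0,0.003],
    [0,0,0.004],
    [0,0,0],
    [0,0,0],
    [0,0,0],
    [0,0,0]
  ]
}}

```text
time_s: 4.15
tool_pos: [0.4255, -0.1159, 0.005]
tcp_rot: [0.768, 0.64, -0.001, -0.001]
ft_force: [0.0, 0.6, -0.5]
width: 0.999
grip_force: 0.0
```

Request:
{"method": "move_arm", "body": {
  "claw": [255,255,255,255,255,255,255],
  "translation": [
    [0,0,0],
    [0,0,0],
    [0,0,0],
    [0,0,0],
    [0,0,0],
    [0,0,0],
    [0,0,0]
  ],
  "dr": [
    [0,0,0],
    [0,0,0],
    [0,0,0],
    [0,0,0],
    [0,0,0],
    [0,0,0],
    [0,0,0]
  ],
  "newtons": 60
}}

```text
time_s: 4.85
tool_pos: [0.4272, -0.1153, 0.007]
tcp_rot: [0.767, 0.641, 0.0, 0.001]
ft_force: [-1.9, -1.5, 8.0]
width: 0.246
grip_force: 59.2
```

Run:
```python
from h import *
np.set_printoptions(precision=4,suppress=True)
a=[];y=[]
for i in range(6):
    s=snapshot("wrist"); st=ctrl.read_state(); a.append(st["tool_pos"]); M=R.from_quat(st["tcp_rot"]).as_matrix(); y.append(np.arctan2(M[1,0],M[0,0])); 
print(np.mean(a,0),np.std(a,0),np.mean(y),st["width"]*85,st["grip_force"],st["ft_force"])
s=snapshot("top")
for c,s in (("wrist",snapshot("wrist")),("top",s)):
  for q in ["hook_grip","hook_foot"]:
    for r in spot_point(q,s)[:3]: print(c,q,round(r["p"],2),c2w(r["location"],s))
```

```text
[ 0.4272 -0.1153  0.007 ] [0. 0. 0.] 1.392090102849452 21.070752924350728 59.20083045959473 [-0.5336  0.0527  7.6189]
wrist hook_grip 0.85 [ 0.4271 -0.1142  0.0193]
top hook_grip 0.62 [ 0.7823  0.0785 -0.0013]
top hook_foot 0.65 [0.4326 0.0659 0.0035]
```

```bash
python3 -c "
from h import *
plan([(.427,-.115,.025,1.392,2),(.636,-.018,.025,1.646,10),(.636,-.018,.012,1.646,2)],255)"
```

```text
{"claw": [255, 255, 255, 255, 255, 255, 255, 255] ,"translation": [[0.0, -0.0, -0.009], [0.0, -0.0, -0.009], [0.013, 0.019, 0.0], [0.013, 0.019, 0.0], [0.012, 0.019, 0.0], [0.012, 0.02, 0.0], [0.011, 0.02, 0.0], [0.011, 0.02, 0.0]] ,"dr": [[0.001, 0.0, 0.0], [0.0, 0.0, 0.0], [0.0, 0.0, -0.025], [0.0, 0.0, -0.025], [0.0, 0.0, -0.025], [0.0, 0.0, -0.026], [0.0, 0.0, -0.025], [0.0, 0.0, -0.026]] }
{"claw": [255, 255, 255, 255, 255, 255] ,"translation": [[0.01, 0.021, 0.0], [0.01, 0.021, 0.0], [0.009, 0.021, 0.0], [0.009, 0.022, 0.0], [0.0, -0.0, 0.007], [0.0, -0.0, 0.006]] ,"dr": [[0.0, 0.0, -0.025], [0.0, 0.0, -0.026], [0.0, 0.0, -0.025], [0.0, 0.0, -0.026], [0.0, 0.0, 0.0], [0.0, 0.0, 0.0]] }
start [ 0.4272 -0.1153  0.007 ] w 0.24486785762720095 end [ 0.6364 -0.0183  0.012 ] yaw 1.646 maxT 0.022 maxD 0.026
```

Request:
{"method": "move_arm", "body": {
  "claw": [255,255,255,255,255,255,255,255],
  "translation": [
    [0,0,-0.009],
    [0,0,-0.009],
    [0.013,0.019,0],
    [0.013,0.019,0],
    [0.012,0.019,0],
    [0.012,0.02,0],
    [0.011,0.02,0],
    [0.011,0.02,0]
  ],
  "dr": [
    [0,0,0],
    [0,0,0],
    [0,0,-0.025],
    [0,0,-0.025],
    [0,0,-0.025],
    [0,0,-0.026],
    [0,0,-0.025],
    [0,0,-0.026]
  ]
}}

```text
time_s: 6.25
tool_pos: [0.5524, -0.0567, 0.0252]
tcp_rot: [0.716, 0.698, 0.0, 0.0]
ft_force: [-0.1, -0.3, -0.8]
width: 0.247
grip_force: 58.6
```

Request:
{"method": "move_arm", "body": {
  "claw": [255,255,255,255,255,255,255],
  "translation": [
    [0.01,0.021,0],
    [0.01,0.021,0],
    [0.009,0.021,0],
    [0.009,0.022,0],
    [0,0,0.007],
    [0,0,0.006],
    [0,0,0]
  ],
  "dr": [
    [0,0,-0.025],
    [0,0,-0.026],
    [0,0,-0.025],
    [0,0,-0.026],
    [0,0,0],
    [0,0,0],
    [0,0,0]
  ]
}}

```text
time_s: 6.95
tool_pos: [0.6339, -0.0183, 0.0103]
tcp_rot: [0.68, 0.733, -0.001, -0.001]
ft_force: [-1.2, -0.4, -0.5]
width: 0.246
grip_force: 58.8
```

Run:
```python
from h import *
np.set_printoptions(precision=4,suppress=True)
for c in ("wrist","side","top"):
  s=snapshot(c); save("a_"+c+".png",s["image"])
  for q in ["hook_grip","hook_foot","lipstick_center","rack"]:
    for r in spot_point(q,s)[:3]: print(c,q,round(r["p"],2),c2w(r["location"],s))
st=ctrl.read_state();print(st["tool_pos"],st["grip_force"],st["ft_force"],st["time_s"])
a=cv2.imread("pics/a_wrist.png");b=cv2.imread("pics/a_side.png")
cv2.imwrite("pics/a.png",np.hstack([a[:,60:460],b[120:,60:460] if 0 else b[:,80:480]]))
```

```text
wrist hook_grip 0.82 [ 0.6316 -0.0163  0.0195]
side hook_grip 0.78 [ 0.6337 -0.0191  0.0231]
side hook_foot 0.54 [0.6006 0.1584 0.0122]
side lipstick_center 0.67 [0.3691 0.4284 0.0129]
side lipstick_center 0.64 [0.7406 0.2515 0.01  ]
side lipstick_center 0.49 [0.538  0.2728 0.0124]
side rack 0.61 [0.5634 0.2218 0.0052]
top hook_foot 0.54 [0.5945 0.1636 0.0096]
top lipstick_center 0.55 [0.5314 0.2696 0.0115]
top lipstick_center 0.5 [0.3727 0.4312 0.0075]
top lipstick_center 0.49 [0.7435 0.2513 0.0111]
top rack 0.73 [ 0.5624  0.2172 -0.0066]
[ 0.636  -0.0182  0.0113] 58.75464856624603 [-0.3881 -0.6401 -1.6904] 7.7
```

View pics/a.png

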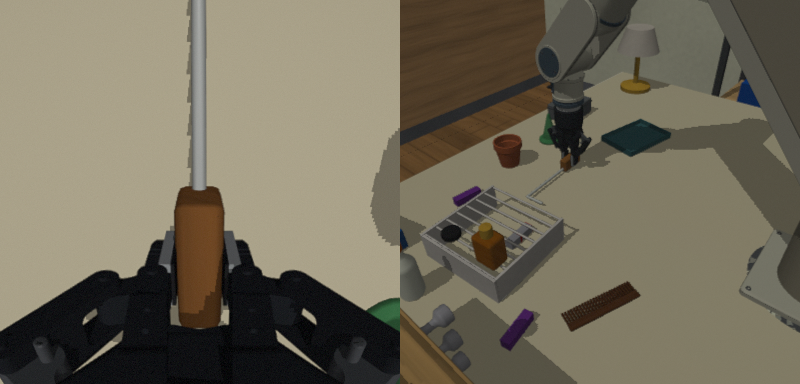

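The rod is held firmly along the rack's axis: in the wrist view (left) the handle is at (198,250), and in the side view the foot is just outside the rack mouth at about (530,200). I'll slide it in beside the lipstick (170 mm), shift 55 mm across, then check.

Request:
{"method": "move_arm", "body": {
  "claw": [255,255,255,255,255,255,255,255],
  "translation": [
    [0.025,0,0],
    [0.025,0,0],
    [0.025,0,0],
    [0.025,0,0],
    [0.025,0,0],
    [0.025,0,0],
    [0.02,0,0],
    [0,0,0]
  ],
  "dr": [
    [0,0,0],
    [0,0,0],
    [0,0,0],
    [0,0,0],
    [0,0,0],
    [0,0,0],
    [0,0,0],
    [0,0,0]
  ]
}}

```text
time_s: 8.5
tool_pos: [0.6231, 0.1537, 0.0114]
tcp_rot: [0.679, 0.734, 0.0, 0.0]
ft_force: [-0.6, -0.7, -0.1]
width: 0.245
grip_force: 58.8
```

Run:
```python
from h import *
np.set_printoptions(precision=4,suppress=True)
for c in ("wrist","side","top"):
  s=snapshot(c); save("b_"+c+".png",s["image"])
  for q in ["hook_grip","hook_foot","lipstick_center"]:
    for r in spot_point(q,s)[:3]: print(c,q,round(r["p"],2),c2w(r["location"],s))
  if c=="top": u,v=w2p([.55,.30,.02],s)[0].astype(int); top=cv2.resize(s["image"][v-40:v+60,u-55:u+55],(440,400))
  if c=="side": u,v=w2p([.55,.25,.02],s)[0].astype(int); sd=cv2.resize(s["image"][v-75:v+75,u-65:u+65],(347,400))
save("b.png",np.hstack([top,sd]))
st=ctrl.read_state();print(st["tool_pos"],st["grip_force"],st["ft_force"],st["time_s"])
```

```text
wrist hook_grip 0.64 [0.6248 0.1539 0.0195]
wrist lipstick_center 0.81 [0.7419 0.2583 0.0098]
wrist lipstick_center 0.74 [0.5374 0.2697 0.0099]
side hook_grip 0.62 [0.6235 0.1517 0.0207]
side lipstick_center 0.98 [0.369  0.4297 0.0061]
side lipstick_center 0.75 [0.7418 0.2512 0.0073]
side lipstick_center 0.65 [0.5363 0.2708 0.0092]
top hook_foot 0.49 [0.5793 0.3283 0.0095]
top lipstick_center 0.61 [0.5326 0.2716 0.0111]
top lipstick_center 0.51 [0.7429 0.2488 0.0113]
[0.6233 0.151  0.0114] 58.754847049713135 [ 0.159 -0.009 -0.623] 9.1
```

View pics/b.png

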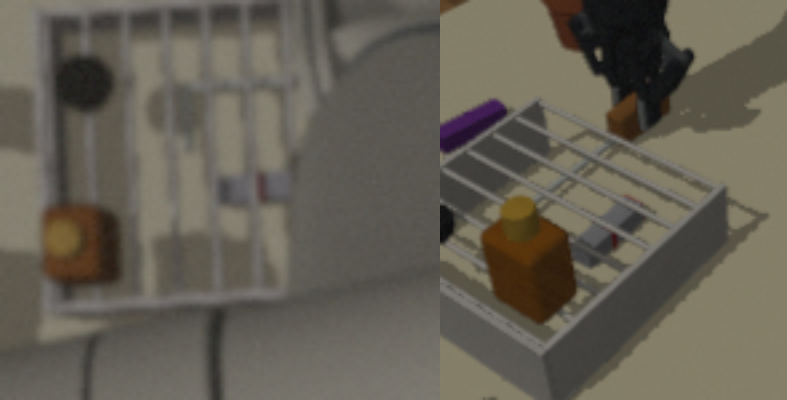

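The top crop shows the foot at (188,120), about 22 mm behind the lipstick's far end at (220,188), and the lipstick hasn't moved. Next I'll shift across and pull.

Request:
{"method": "move_arm", "body": {
  "claw": [255,255,255,255,255,255,255],
  "translation": [
    [0,-0.011,0],
    [0,-0.011,0],
    [0,-0.011,0],
    [0,-0.011,0],
    [0,-0.011,0],
    [0,0,0],
    [-0.005,0,0]
  ],
  "dr": [
    [0,0,0],
    [0,0,0],
    [0,0,0],
    [0,0,0],
    [0,0,0],
    [0,0,0],
    [0,0,0]
  ]
}}

```text
time_s: 9.8
tool_pos: [0.5689, 0.1426, 0.0116]
tcp_rot: [0.68, 0.733, 0.0, 0.0]
ft_force: [0.2, -0.9, -1.8]
width: 0.246
grip_force: 58.8
```

Request:
{"method": "move_arm", "body": {
  "claw": [255,255,255,255,255,255,255,255],
  "translation": [
    [-0.008,0,0],
    [-0.008,0,0],
    [-0.008,0,0],
    [-0.01,0,0],
    [-0.012,0,0],
    [-0.012,0,0],
    [-0.012,0,0],
    [0,0,0]
  ],
  "dr": [
    [0,0,0],
    [0,0,0],
    [0,0,0],
    [0,0,0],
    [0,0,0],
    [0,0,0],
    [0,0,0],
    [0,0,0]
  ]
}}

```text
time_s: 10.6
tool_pos: [0.5741, 0.0706, 0.0113]
tcp_rot: [0.681, 0.733, -0.0, 0.0]
ft_force: [0.1, -0.4, -1.1]
width: 0.247
grip_force: 58.7
```

Run:
```python
from h import *
np.set_printoptions(precision=4,suppress=True)
for c in ("wrist","side","top"):
  s=snapshot(c); save("c_"+c+".png",s["image"])
  for q in ["hook_grip","hook_foot","lipstick_center"]:
    for r in spot_point(q,s)[:4]: print(c,q,round(r["p"],2),c2w(r["location"],s))
st=ctrl.read_state();print(st["tool_pos"],st["grip_force"],st["ft_force"],st["time_s"])
```

```text
wrist hook_grip 0.74 [0.5715 0.0717 0.0226]
side hook_grip 0.91 [0.5728 0.0699 0.022 ]
side hook_foot 0.82 [0.5369 0.2478 0.0151]
side hook_foot 0.43 [0.5411 0.2102 0.0123]
side lipstick_center 0.75 [0.7393 0.2514 0.0094]
side lipstick_center 0.74 [0.5432 0.2128 0.0134]
side lipstick_center 0.71 [0.3682 0.4296 0.0095]
top hook_grip 0.38 [ 0.5587  0.2173 -0.0043]
top hook_foot 0.54 [0.532  0.2522 0.0088]
top lipstick_center 0.71 [0.539  0.2103 0.0092]
top lipstick_center 0.51 [0.7412 0.2521 0.0094]
[0.574  0.0726 0.0113] 58.74134123325348 [ 0.4453  0.2971 -0.9213] 11.2
```

The lipstick is following the foot, so I'll keep pulling.

Request:
{"method": "move_arm", "body": {
  "claw": [255,255,255,255,255,255,255,255],
  "translation": [
    [-0.006,0,0],
    [-0.012,0,0],
    [-0.012,0,0],
    [-0.012,0,0],
    [-0.012,0,0],
    [-0.012,0,0],
    [-0.012,0,0],
    [-0.012,0,0]
  ],
  "dr": [
    [0,0,0],
    [0,0,0],
    [0,0,0],
    [0,0,0],
    [0,0,0],
    [0,0,0],
    [0,0,0],
    [0,0,0]
  ]
}}

```text
time_s: 12.0
tool_pos: [0.5809, -0.0185, 0.0113]
tcp_rot: [0.68, 0.733, 0.0, 0.0]
ft_force: [-0.4, 0.1, -0.3]
width: 0.241
grip_force: 58.7
```

Request:
{"method": "move_arm", "body": {
  "claw": [255,255,255,255,255,255,255,255],
  "translation": [
    [-0.012,0,0],
    [-0.012,0,0],
    [-0.012,0,0],
    [-0.008,0,0],
    [-0.004,0,0],
    [0,0,0],
    [0.005,0,0],
    [0.005,0,0]
  ],
  "dr": [
    [0,0,0],
    [0,0,0],
    [0,0,0],
    [0,0,0],
    [0,0,0],
    [0,0,0],
    [0,0,0],
    [0,0,0]
  ]
}}

```text
time_s: 12.8
tool_pos: [0.5835, -0.0545, 0.0113]
tcp_rot: [0.68, 0.733, -0.0, -0.0]
ft_force: [0.4, 0.4, 0.1]
width: 0.249
grip_force: 58.7
```

Run:
```python
from h import *
np.set_printoptions(precision=4,suppress=True)
for c in ("wrist","side","top"):
  s=snapshot(c); save("d_"+c+".png",s["image"])
  for q in ["hook_grip","hook_foot","lipstick_center"]:
    for r in spot_point(q,s)[:4]: print(c,q,round(r["p"],2),c2w(r["location"],s))
st=ctrl.read_state();print(st["tool_pos"],st["grip_force"],st["ft_force"],st["time_s"])
# lift 50, carry back to the rod's start place, lower to 10
plan([(.584,-.05,.06,1.646,2),(.427,-.115,.06,1.392,8),(.427,-.115,.012,1.392,3)],255)
```

```text
wrist hook_grip 0.79 [ 0.581  -0.0529  0.0251]
side hook_grip 0.64 [ 0.5869 -0.0553  0.0228]
side hook_grip 0.63 [ 0.5756 -0.2736  0.0007]
side hook_foot 0.61 [0.5447 0.1214 0.0134]
side lipstick_center 0.82 [0.3682 0.4292 0.0114]
side lipstick_center 0.7 [0.7399 0.2522 0.0099]
side lipstick_center 0.61 [0.552  0.0764 0.012 ]
top hook_foot 0.51 [0.5417 0.1262 0.0122]
top hook_foot 0.34 [ 0.7838 -0.0988 -0.0014]
top hook_foot 0.24 [ 0.5627  0.2189 -0.0046]
top lipstick_center 0.51 [0.3739 0.4317 0.0073]
top lipstick_center 0.46 [0.5475 0.0737 0.0105]
top lipstick_center 0.46 [0.7425 0.251  0.0085]
top lipstick_center 0.42 [0.2877 0.2959 0.0004]
[ 0.5836 -0.0553  0.0113] 58.74154508113861 [-0.2507 -0.2914 -0.6685] 13.4
{"claw": [255, 255, 255, 255, 255, 255, 255, 255] ,"translation": [[0.003, 0.0, -0.024], [0.002, 0.001, -0.025], [-0.007, -0.02, 0.0], [-0.007, -0.02, 0.0], [-0.008, -0.02, 0.0], [-0.008, -0.019, 0.0], [-0.009, -0.019, 0.0], [-0.01, -0.019, 0.0]] ,"dr": [[0.0, 0.0, -0.0], [0.0, 0.0, -0.0], [0.0, 0.0, 0.032], [0.0, 0.0, 0.032], [0.0, 0.0, 0.032], [0.0, 0.0, 0.032], [0.0, 0.0, 0.031], [0.0, 0.0, 0.032]] }
{"claw": [255, 255, 255, 255, 255] ,"translation": [[-0.01, -0.019, 0.0], [-0.011, -0.018, 0.0], [-0.0, -0.0, 0.016], [-0.0, -0.0, 0.016], [-0.0, -0.0, 0.016]] ,"dr": [[0.0, 0.0, 0.031], [0.0, 0.0, 0.032], [0.0, 0.0, -0.0], [0.0, 0.0, -0.0], [0.0, 0.0, -0.0]] }
start [ 0.5836 -0.0553  0.0113] w 0.24766198585083135 end [ 0.4274 -0.1147  0.0123] yaw 1.392 maxT 0.025 maxD 0.032
```

Request:
{"method": "move_arm", "body": {
  "claw": [255,255,255,255,255,255,255,255],
  "translation": [
    [0.003,0,-0.024],
    [0.002,0.001,-0.025],
    [-0.007,-0.02,0],
    [-0.007,-0.02,0],
    [-0.008,-0.02,0],
    [-0.008,-0.019,0],
    [-0.009,-0.019,0],
    [-0.01,-0.019,0]
  ],
  "dr": [
    [0,0,0],
    [0,0,0],
    [0,0,0.032],
    [0,0,0.032],
    [0,0,0.032],
    [0,0,0.032],
    [0,0,0.031],
    [0,0,0.032]
  ]
}}

```text
time_s: 14.2
tool_pos: [0.4662, -0.099, 0.0605]
tcp_rot: [0.747, 0.664, 0.0, 0.0]
ft_force: [0.3, 0.1, -0.7]
width: 0.247
grip_force: 58.8
```

Request:
{"method": "move_arm", "body": {
  "claw": [255,255,255,255,255,255,255,255],
  "translation": [
    [-0.01,-0.019,0],
    [-0.011,-0.018,0],
    [0,0,0.018],
    [0,0,0.018],
    [0,0,0.012],
    [0,0,0.002],
    [0,0,0.001],
    [0,0,0]
  ],
  "dr": [
    [0,0,0.031],
    [0,0,0.032],
    [0,0,0],
    [0,0,0],
    [0,0,0],
    [0,0,0],
    [0,0,0],
    [0,0,0]
  ]
}}

```text
time_s: 15.0
tool_pos: [0.4277, -0.1147, 0.0096]
tcp_rot: [0.767, 0.641, 0.0, 0.0]
ft_force: [-0.8, -0.1, -1.0]
width: 0.249
grip_force: 58.8
```

Run:
```python
from h import *
np.set_printoptions(precision=4,suppress=True)
for c in ("side","top"):
  s=snapshot(c)
  for q in ["hook_grip","hook_foot"]:
    for r in spot_point(q,s)[:2]: print(c,q,round(r["p"],2),c2w(r["location"],s))
st=ctrl.read_state();print(st["tool_pos"],st["grip_force"],st["ft_force"],st["time_s"])
```

```text
side hook_grip 0.8 [ 0.4294 -0.1163  0.0237]
side hook_foot 0.75 [0.4371 0.0669 0.0122]
side hook_foot 0.57 [0.5513 0.075  0.011 ]
top hook_grip 0.29 [ 0.5612  0.2172 -0.0016]
top hook_foot 0.53 [0.432  0.0678 0.0081]
[ 0.4277 -0.1147  0.0097] 58.801769614219666 [-0.0072  0.0397 -0.9642] 15.3
```

Still about 3 mm up, so I'll lower until there is contact and then release.

Request:
{"method": "move_arm", "body": {
  "claw": [255,255,255,255,255],
  "translation": [
    [0,0,0.001],
    [0,0,0.001],
    [0,0,0.001],
    [0,0,0],
    [0,0,0]
  ],
  "dr": [
    [0,0,0],
    [0,0,0],
    [0,0,0],
    [0,0,0],
    [0,0,0]
  ]
}}

```text
time_s: 15.8
tool_pos: [0.4275, -0.1147, 0.007]
tcp_rot: [0.767, 0.641, 0.0, 0.0]
ft_force: [-2.0, 0.4, 14.0]
width: 0.237
grip_force: 60.9
```

Request:
{"method": "move_arm", "body": {
  "claw": [100,60,0,0,0,0],
  "translation": [
    [0,0,0],
    [0,0,0],
    [0,0,0],
    [0,0,0],
    [0,0,0],
    [0,0,0]
  ],
  "dr": [
    [0,0,0],
    [0,0,0],
    [0,0,0],
    [0,0,0],
    [0,0,0],
    [0,0,0]
  ]
}}

```text
time_s: 16.4
tool_pos: [0.4274, -0.1146, 0.0062]
tcp_rot: [0.767, 0.641, -0.0, -0.0]
ft_force: [0.4, -0.2, -0.5]
width: 1.001
grip_force: 0.0
```

Run:
```python
from h import *
# lift straight, then go to a look place behind lipstick (camera sits ~75mm ahead of TCP along tool x)
plan([(.4277,-.1147,.2,1.392,4),(.55,.0,.2,1.62,6)],0)
```

```text
{"claw": [0, 0, 0, 0, 0, 0, 0, 0] ,"translation": [[0.0, 0.0, -0.048], [0.0, 0.0, -0.049], [0.0, 0.0, -0.048], [0.0, 0.0, -0.049], [0.022, 0.017, 0.0], [0.022, 0.017, 0.0], [0.021, 0.018, 0.0], [0.021, 0.019, 0.0]] ,"dr": [[-0.0, -0.0, -0.0], [-0.0, -0.0, -0.0], [-0.0, -0.0, -0.0], [-0.0, -0.0, -0.0], [-0.0, -0.0, -0.038], [-0.0, -0.0, -0.038], [-0.0, -0.0, -0.038], [-0.0, -0.0, -0.038]] }
{"claw": [0, 0] ,"translation": [[0.019, 0.02, 0.0], [0.019, 0.021, 0.0]] ,"dr": [[-0.0, -0.0, -0.038], [-0.0, -0.0, -0.038]] }
start [ 0.4274 -0.1146  0.0062] w 1.0009007285625657 end [ 5.496e-01 -2.000e-04  2.002e-01] yaw 1.62 maxT 0.049 maxD 0.038
```

Request:
{"method": "move_arm", "body": {
  "claw": [0,0,0,0,0,0,0,0],
  "translation": [
    [0,0,-0.02],
    [0,0,-0.045],
    [0,0,-0.045],
    [0,0,-0.045],
    [0,0,-0.04],
    [0.022,0.017,0],
    [0.022,0.017,0],
    [0.021,0.018,0]
  ],
  "dr": [
    [0,0,0],
    [0,0,0],
    [0,0,0],
    [0,0,0],
    [0,0,0],
    [0,0,-0.038],
    [0,0,-0.038],
    [0,0,-0.038]
  ]
}}

```text
time_s: 17.2
tool_pos: [0.4887, -0.057, 0.202]
tcp_rot: [0.729, 0.684, 0.0, 0.001]
ft_force: [0.3, 0.5, -0.2]
width: 0.999
grip_force: 0.0
```

Request:
{"method": "move_arm", "body": {
  "claw": [0,0,0,0],
  "translation": [
    [0.021,0.019,0],
    [0.019,0.02,0],
    [0.019,0.021,0],
    [0,0,0]
  ],
  "dr": [
    [0,0,-0.038],
    [0,0,-0.038],
    [0,0,-0.038],
    [0,0,0]
  ]
}}

```text
time_s: 17.6
tool_pos: [0.5518, 0.0016, 0.2014]
tcp_rot: [0.689, 0.725, 0.001, 0.0]
ft_force: [-0.6, -0.6, 0.1]
width: 1.0
grip_force: 0.0
```

Run:
```python
from h import *
np.set_printoptions(precision=4,suppress=True)
s=snapshot("wrist"); s=snapshot("wrist"); save("e_w.png",s["image"]); ss=snapshot("side"); save("e_s.png",ss["image"])
for n,k in (("w",s),("s",ss)):
  for q in ["hook_grip","hook_foot","lipstick_center"]:
    for r in spot_point(q,k)[:3]: print(n,q,round(r["p"],2),c2w(r["location"],k))
for r in trace("lipstick_center",s)[:3]:
    P=fplane(r["region"],s,.018); print(r["p"],P.mean(0),cv2.minAreaRect((P*1000).astype(np.float32)))
st=ctrl.read_state();print(st["tool_pos"],st["time_s"])
a=s["image"];b=ss["image"]
save("e.png",np.hstack([a[:,56:456],b[:,80:480]]))
```

```text
w hook_grip 0.61 [ 0.4283 -0.115   0.0178]
w hook_foot 0.85 [0.4373 0.0673 0.0048]
w lipstick_center 0.79 [0.5512 0.073  0.0093]
s hook_grip 0.92 [ 0.4233 -0.1182  0.0183]
s hook_foot 0.57 [0.4346 0.0669 0.0108]
s lipstick_center 0.9 [0.369  0.4292 0.0088]
s lipstick_center 0.62 [0.742  0.251  0.0086]
s lipstick_center 0.58 [0.5523 0.0726 0.0114]
0.92 [0.5523 0.0747] ((552.4276123046875, 74.63009643554688), (19.969053268432617, 70.79582977294922), 4.956942558288574)
0.44 [0.737  0.2203] ((737.9262084960938, 219.51780700683594), (31.829416275024414, 13.420770645141602), 15.9237060546875)
[ 0.5494 -0.0006  0.2014] 18.1
```

View pics/e.png

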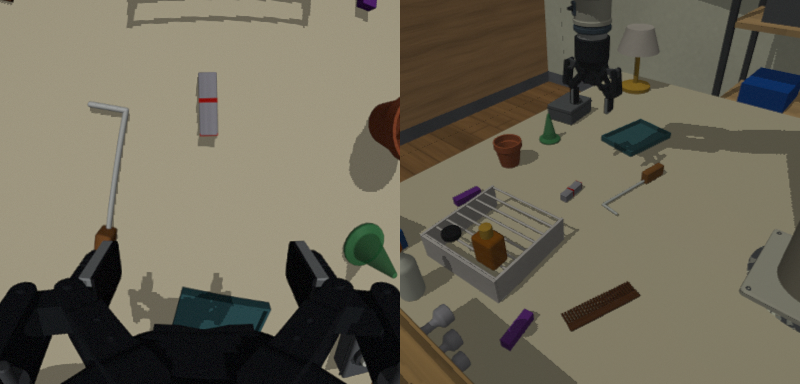

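The lipstick is out at (207,103) in the wrist view, about 110 mm clear of the rack, and the rod lies flat at the left. I'll grasp the lipstick now.

Run:
```python
from h import *
plan([(.552,.0745,.06,1.657,5),(.552,.0745,.005,1.657,3)],0)
```

```text
{"claw": [0, 0, 0, 0, 0, 0, 0, 0] ,"translation": [[0.015, 0.001, 0.028], [0.015, 0.001, 0.028], [0.015, 0.002, 0.028], [0.015, 0.002, 0.029], [0.015, 0.001, 0.028], [-0.0, 0.0, 0.018], [-0.0, 0.0, 0.019], [-0.0, 0.0, 0.018]] ,"dr": [[0.0, 0.0, -0.008], [0.0, 0.0, -0.007], [0.0, 0.0, -0.008], [0.0, 0.0, -0.007], [0.0, 0.0, -0.008], [0.0, 0.0, 0.0], [0.0, 0.0, 0.0], [0.0, 0.0, 0.0]] }
start [ 0.5494 -0.0006  0.2014] w 1.0010866029413683 end [0.5516 0.0747 0.0054] yaw 1.657 maxT 0.029 maxD 0.008
```

Request:
{"method": "move_arm", "body": {
  "claw": [0,0,0,0,0,0,0,0],
  "translation": [
    [0.015,0.001,0.028],
    [0.015,0.001,0.028],
    [0.015,0.002,0.028],
    [0.015,0.002,0.029],
    [0.015,0.001,0.028],
    [0,0,0.018],
    [0,0,0.019],
    [0,0,0.018]
  ],
  "dr": [
    [0,0,-0.008],
    [0,0,-0.007],
    [0,0,-0.008],
    [0,0,-0.007],
    [0,0,-0.008],
    [0,0,0],
    [0,0,0],
    [0,0,0]
  ]
}}

```text
time_s: 18.9
tool_pos: [0.5518, 0.0751, 0.0045]
tcp_rot: [0.676, 0.737, -0.0, -0.0]
ft_force: [-0.3, 0.3, -0.7]
width: 0.999
grip_force: 0.0
```

Request:
{"method": "move_arm", "body": {
  "claw": [0,255,255,255,255,255,255,255],
  "translation": [
    [0,0,0],
    [0,0,0],
    [0,0,0],
    [0,0,0],
    [0,0,0],
    [0,0,0],
    [0,0,0],
    [0,0,0]
  ],
  "dr": [
    [0,0,0],
    [0,0,0],
    [0,0,0],
    [0,0,0],
    [0,0,0],
    [0,0,0],
    [0,0,0],
    [0,0,0]
  ],
  "newtons": 40
}}

```text
time_s: 19.7
tool_pos: [0.5524, 0.0752, 0.0062]
tcp_rot: [0.676, 0.737, 0.0, 0.0]
ft_force: [-1.0, 0.1, 6.3]
width: 0.218
grip_force: 40.2
```

Run:
```python
from h import *
st=ctrl.read_state(); print(st["tool_pos"],st["width"]*85,st["grip_force"],st["ft_force"])
plan([(.552,.0745,.08,1.657,4),(.572,-.2715,.08,1.377,12)],255)
```

```text
[0.55242427 0.07515551 0.00619089] 18.5479132451992 40.24841487407684 [-0.96597199  0.11040353  6.29008934]
{"claw": [255, 255, 255, 255, 255, 255, 255, 255] ,"translation": [[-0.0, -0.0, -0.018], [-0.0, -0.0, -0.019], [-0.0, -0.0, -0.018], [-0.001, -0.0, -0.019], [-0.029, -0.001, 0.0], [-0.029, -0.0, 0.0], [-0.029, 0.0, 0.0], [-0.029, 0.001, 0.0]] ,"dr": [[0.0, -0.0, 0.0], [0.0, -0.0, 0.0], [0.001, -0.0, 0.0], [0.0, -0.0, 0.001], [0.0, -0.0, 0.023], [0.0, -0.0, 0.023], [0.0, -0.0, 0.023], [0.0, -0.0, 0.023]] }
{"claw": [255, 255, 255, 255, 255, 255, 255, 255] ,"translation": [[-0.029, 0.002, 0.0], [-0.029, 0.003, 0.0], [-0.028, 0.003, 0.0], [-0.029, 0.004, 0.0], [-0.028, 0.004, 0.0], [-0.028, 0.005, 0.0], [-0.028, 0.006, 0.0], [-0.028, 0.007, 0.0]] ,"dr": [[0.0, -0.0, 0.023], [0.0, -0.0, 0.024], [0.0, -0.0, 0.023], [0.0, -0.0, 0.024], [0.0, -0.0, 0.023], [0.0, -0.0, 0.024], [0.0, -0.0, 0.023], [0.0, -0.0, 0.024]] }
start [0.5524 0.0752 0.0062] w 0.21821074406116706 end [ 0.5724 -0.2712  0.0802] yaw 1.377 maxT 0.029 maxD 0.024
```

Request:
{"method": "move_arm", "body": {
  "claw": [255,255,255,255,255,255,255,255],
  "translation": [
    [0,0,-0.018],
    [0,0,-0.019],
    [0,0,-0.018],
    [0,0,-0.019],
    [-0.029,-0.001,0],
    [-0.029,0,0],
    [-0.029,0,0],
    [-0.029,0.001,0]
  ],
  "dr": [
    [0,0,0],
    [0,0,0],
    [0,0,0],
    [0,0,0],
    [0,0,0.023],
    [0,0,0.023],
    [0,0,0.023],
    [0,0,0.023]
  ]
}}

```text
time_s: 20.5
tool_pos: [0.5579, -0.0417, 0.0796]
tcp_rot: [0.709, 0.705, 0.0, 0.0]
ft_force: [0.2, 0.5, -1.4]
width: 0.223
grip_force: 39.5
```

Request:
{"method": "move_arm", "body": {
  "claw": [255,255,255,255,255,255,255,255],
  "translation": [
    [-0.029,0.002,0],
    [-0.029,0.003,0],
    [-0.028,0.003,0],
    [-0.029,0.004,0],
    [-0.028,0.004,0],
    [-0.028,0.005,0],
    [-0.028,0.006,0],
    [-0.028,0.007,0]
  ],
  "dr": [
    [0,0,0.023],
    [0,0,0.024],
    [0,0,0.023],
    [0,0,0.024],
    [0,0,0.023],
    [0,0,0.024],
    [0,0,0.023],
    [0,0,0.024]
  ]
}}

```text
time_s: 21.3
tool_pos: [0.5719, -0.2713, 0.0794]
tcp_rot: [0.772, 0.635, -0.0, -0.0]
ft_force: [-0.2, 0.8, -0.6]
width: 0.225
grip_force: 39.5
```

Run:
```python
from h import *
np.set_printoptions(precision=4,suppress=True)
for c in ("wrist","side","top"):
  s=snapshot(c)
  for q in ["lipstick_center","tray"]:
    for r in spot_point(q,s)[:4]: print(c,q,round(r["p"],2),c2w(r["location"],s))
  if c=="wrist": save("f.png",s["image"])
st=ctrl.read_state(); print(st["tool_pos"],st["width"]*85,st["grip_force"],st["ft_force"])
```

```text
wrist lipstick_center 0.7 [ 0.573  -0.2748  0.0833]
side lipstick_center 0.72 [0.7411 0.2535 0.0088]
side lipstick_center 0.56 [0.3673 0.4305 0.012 ]
side lipstick_center 0.49 [ 0.5709 -0.2713  0.0853]
side tray 0.89 [ 0.5743 -0.2715 -0.0005]
top lipstick_center 0.78 [0.7446 0.2498 0.0138]
top lipstick_center 0.71 [0.3706 0.4336 0.0096]
top lipstick_center 0.58 [ 0.568  -0.2704  0.0831]
top lipstick_center 0.5 [ 0.5616  0.2181 -0.003 ]
top tray 0.83 [ 0.5727 -0.2727 -0.0018]
[ 0.5721 -0.2691  0.0793] 18.859923594263115 39.47492301464081 [-0.4015 -0.6006 -0.3213]
```

View pics/f.png

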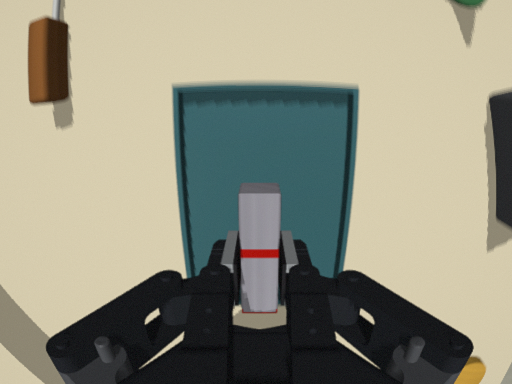

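The lipstick is held level at (260,250), centred over the tray and parallel to it. Now I'll lower it.

Request:
{"method": "move_arm", "body": {
  "claw": [255,255,255,255,255,255,255],
  "translation": [
    [0,0,0.018],
    [0,0,0.018],
    [0,0,0.015],
    [0,0,0.01],
    [0,0,0.005],
    [0,0,0.002],
    [0,0,0]
  ],
  "dr": [
    [0,0,0],
    [0,0,0],
    [0,0,0],
    [0,0,0],
    [0,0,0],
    [0,0,0],
    [0,0,0]
  ]
}}

```text
time_s: 22.45
tool_pos: [0.5722, -0.2703, 0.0113]
tcp_rot: [0.772, 0.636, -0.0, -0.0]
ft_force: [-0.8, -0.1, -0.2]
width: 0.221
grip_force: 39.5
```

Request:
{"method": "move_arm", "body": {
  "claw": [255,255,255],
  "translation": [
    [0,0,0.001],
    [0,0,0],
    [0,0,0]
  ],
  "dr": [
    [0,0,0],
    [0,0,0],
    [0,0,0]
  ]
}}

```text
time_s: 22.75
tool_pos: [0.5724, -0.2703, 0.0108]
tcp_rot: [0.772, 0.636, 0.0, 0.0]
ft_force: [0.2, 0.1, 0.1]
width: 0.223
grip_force: 39.5
```

Request:
{"method": "move_arm", "body": {
  "claw": [255,255,255],
  "translation": [
    [0,0,0.001],
    [0,0,0],
    [0,0,0]
  ],
  "dr": [
    [0,0,0],
    [0,0,0],
    [0,0,0]
  ]
}}

```text
time_s: 23.05
tool_pos: [0.5725, -0.2704, 0.0102]
tcp_rot: [0.772, 0.636, 0.0, 0.0]
ft_force: [-1.3, 1.4, 6.1]
width: 0.222
grip_force: 40.2
```

It's in contact with the floor. I'll open partway and rise.

Request:
{"method": "move_arm", "body": {
  "claw": [180,160,140,140,140,140],
  "translation": [
    [0,0,0],
    [0,0,0],
    [0,0,0],
    [0,0,0],
    [0,0,0],
    [0,0,0]
  ],
  "dr": [
    [0,0,0],
    [0,0,0],
    [0,0,0],
    [0,0,0],
    [0,0,0],
    [0,0,0]
  ]
}}

```text
time_s: 23.65
tool_pos: [0.5721, -0.2702, 0.0092]
tcp_rot: [0.772, 0.636, -0.0, -0.0]
ft_force: [0.7, 0.4, -0.7]
width: 0.447
grip_force: 0.0
```

Request:
{"method": "move_arm", "body": {
  "claw": [140,140,140,140,140,140],
  "translation": [
    [0,0,-0.015],
    [0,0,-0.03],
    [0,0,-0.04],
    [0,0,-0.045],
    [0,0,-0.045],
    [0,0,0]
  ],
  "dr": [
    [0,0,0],
    [0,0,0],
    [0,0,0],
    [0,0,0],
    [0,0,0],
    [0,0,0]
  ]
}}

```text
time_s: 24.25
tool_pos: [0.5759, -0.2721, 0.1926]
tcp_rot: [0.772, 0.636, 0.003, 0.006]
ft_force: [0.4, -0.2, -0.7]
width: 0.45
grip_force: 0.0
```

Run:
```python
from h import *
np.set_printoptions(precision=4,suppress=True)
ims=[]
for c in ("wrist","side"):
  s=snapshot(c); ims.append(s["image"])
  for q in ["hook_grip","hook_foot","lipstick_center","pot","ringcone","comb","lotion"]:
    for r in spot_point(q,s)[:3]: print(c,q,round(r["p"],2),c2w(r["location"],s))
save("g.png",np.hstack([ims[0][:,56:456],ims[1][:,80:480]]))
st=ctrl.read_state(); print(st["tool_pos"],st["width"]*85,st["time_s"])
```

```text
wrist hook_grip 0.8 [ 0.4256 -0.1128  0.0178]
wrist hook_grip 0.62 [ 0.5725 -0.2739  0.013 ]
wrist lipstick_center 0.77 [ 0.5687 -0.2727  0.0144]
wrist ringcone 0.75 [ 0.7868 -0.0962 -0.0003]
wrist lotion 0.5 [ 0.5716 -0.2743  0.0127]
side hook_grip 0.85 [ 0.4272 -0.1168  0.018 ]
side hook_foot 0.81 [0.4346 0.0635 0.0115]
side lipstick_center 0.85 [0.3692 0.4297 0.0107]
side lipstick_center 0.73 [ 0.5692 -0.2715  0.0155]
side lipstick_center 0.61 [0.7392 0.2508 0.0108]
side pot 0.6 [ 0.7856  0.0706 -0.0016]
side ringcone 0.89 [ 0.7894 -0.0967  0.002 ]
side ringcone 0.51 [ 0.5724 -0.2709  0.0159]
side comb 0.84 [0.2918 0.2963 0.0003]
side lotion 0.69 [ 0.593   0.5008 -0.0038]
side lotion 0.18 [0.4357 0.0656 0.0131]
[ 0.5721 -0.2702  0.1842] 38.16637266909792 25.05
```

View pics/g.png

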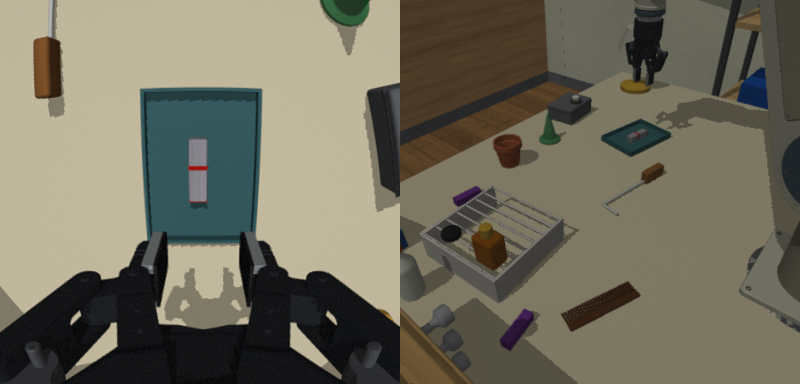

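The lipstick lies flat in the middle of the tray at (198,170). The rod is flat on the open dresser top, and the bystanders haven't moved.

```bash
python3 -c "
from cell import ctrl
print(ctrl.sign_off())"
```

```text
the job is handed in; nothing more can be done
None
```

I drew the lipstick out of the gap with the hooked rod, put the rod back flat on the open dresser top, laid the lipstick flat on the tray floor with nothing else on the dresser moved, and handed the job in at about 25 s on the robot's clock.

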